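# Pack the spatula into the instrument box, lock them down and close the lid

### The job

Pack the instrument box for the steriliser: lay the spatula with the red handle, now on the bench, in the free pair of notches of the blue combs, swing the hold-down bar fully down over the instruments so that nothing stands above the rim, then close the lid fully. The tweezers already in the box stay in their notches; leave the amber bottle and the glass dish on the bench where they are.

Things in the scene. Friction and masses are not known exactly. Their poses are not given: they have to be found in the camera images.
- case: Open aluminium instrument box, fixed to the bench, 133 (x) x 205 (y) mm, 66 mm high when shut. Origin: centre of its underside; own x from the front long wall to the hinge side (away from the robot), y along the box to its left end, z up. Inside: x -49 to +54 mm, y -94 to +94 mm, floor 3.4 mm up; walls 4 mm thick, rim 45 mm high.
- free_notch (a point): Free pair of notches (x = -16 mm in the box): point half-way between the combs (y = 0), 25 mm above the box's underside, where the centre of the spatula belongs. Axes as the box's; the instrument lies along y. Each notch is 16 mm wide at the bottom (21 mm above the box's underside) and 26 mm at the mouth.
- rear_notch (a point): The occupied pair of notches: where the tweezers' centre rests, at x = +34, y = 0, 25 mm up in the box. Axes as the box's.
- tweezers_mid (a point): Centre of steel tweezers, 126 mm long (own x), 13 mm wide, 8 mm high, lying loose in the rear notches.
- spatula_mid (a point): Centre of a double-ended steel spatula lying on the bench, 172 mm long (own x; ends at +88 and -84 mm), with a red plastic handle in the middle, 120 mm long, 12 mm wide (own y), 8 mm high, and a short steel blade at each end; about 45 g, balanced at its middle. Grasp across the handle near the middle. Either end may point left in the box, with 6 mm or more to spare at each end wall.
- hold_bar (a joint): Angle of the hold-down bar (rad): 0 = fully down and level, 1.57 = upright, stop at 1.95 past upright. A steel wire U at the left end of the box; hinge axis parallel to the box's x at y = +72 mm, 36 mm up; 52 mm from axis to crossbar. It folds towards the middle of the box (-y). Friction 0.03 N m keeps it upright; it weighs 60 g. The lid cannot close while it stands up.
- bar_mid (a point): Middle of the bar's crossbar, a blue sleeve 9 mm in diameter and 86 mm long, parallel to the box's x. When the bar is down it lies at x = +3, y = +20, 36 mm up in the box.
- case_lid (a joint): Angle of the lid (rad): 0 = shut, 1.57 = upright, stop at 1.92. Its hinge is stiff (0.05 N m friction and damped): it stays open past upright and sinks slowly when tipped forward.
- lid_hinge (a point): Middle of the lid's hinge axis (along the box's y) at x = +62 mm, 46.5 mm up in the box. The lid is a shallow pan: shut, it reaches 115 mm from the hinge to the front and 96 mm to each side, its outer top face 20 mm above the hinge axis. Open, this face looks to the back.
- lid_edge (a point): Middle of the lid's front edge on its outer face, 113 mm from the hinge axis; it moves with the lid.
- amber_mid (a point): Centre of an amber glass reagent bottle, 56 mm in diameter, 109 mm tall, standing on the bench; bystander.
- petri_mid (a point): Centre of a clear round glass dish, 95 mm in diameter, 16 mm high, lying on the bench; bystander.
- comb_left (a point): Top middle of the left of two upright blue combs that stand across the inside of the box at y = +40 and y = -40 mm, each 10 mm thick in y, from x = -44 to +50 mm, tops 34 mm above the box's underside. Each has two notches 13 mm deep with sloping flanks. Between the combs (y -33 to +33 mm) the space is open to the floor for fingers.

How it is judged:
On the way, in this order (a step that is already met when the one before it is completed fails the run):
1. the spatula lies in the free notches of both combs, let go (x of spatula_mid in the frame of free_notch between -0.008 and 0.008 m and y of spatula_mid in the frame of free_notch between -0.015 and 0.015 m and z of spatula_mid in the frame of free_notch between -0.004 and 0.004 m and angle between the x axis of spatula_mid and the y axis of free_notch, either way round below 0.12 rad and contact force between the fingers and spatula below 0.1 N), for 0.2 s.
2. the hold-down bar is fully down over the instruments (x of spatula_mid in the frame of free_notch between -0.008 and 0.008 m and y of spatula_mid in the frame of free_notch between -0.015 and 0.015 m and z of spatula_mid in the frame of free_notch between -0.004 and 0.004 m and angle between the x axis of spatula_mid and the y axis of free_notch, either way round below 0.12 rad and value of joint hold_bar below 0.06 rad), for 0.2 s.
3. the lid is fully closed (value of joint case_lid below 0.04 rad), for 0.2 s.
At the end, for the whole second after the job is handed in: Spatula in the free notches (8 mm across, 15 mm along, 4 mm in height, 0.12 rad); tweezers still in the rear notches (8 mm across, 20 mm along, 4 mm in height); hold-down bar down (below 0.06 rad); lid shut (below 0.04 rad) (all of step 2 and x of tweezers_mid in the frame of rear_notch between -0.008 and 0.008 m and y of tweezers_mid in the frame of rear_notch between -0.02 and 0.02 m and z of tweezers_mid in the frame of rear_notch between -0.004 and 0.004 m and value of joint case_lid below 0.04 rad); the robot touches nothing.
It fails at once if the amber bottle is pushed (over 30 mm) or tipped (distance of amber_mid from where it was at the start of the episode above 0.03 m or angle between amber_mid's own z axis and vertical above 0.35 rad).
It fails at once if the glass dish is pushed (over 30 mm) or lifted (distance of petri_mid from where it was at the start of the episode above 0.03 m).
It also fails if it takes over 72 s, if anything falls off the work surface, if the arm or the gripper's body presses on something with over 40 N, if the wrist force passes 120 N, or if a joint passes its speed limit or range.

### The arm

A 6-joint arm with a two-finger parallel gripper is mounted at the origin on a cart in front of the work surface, level with it; the furniture and walls round the work are solid. World frame = base frame: x ahead of the robot, y to its left, z up, the work surface at z = 0. Lengths are in m, angles in rad, forces in N, time in s.
With the tool pointing down it reaches from about 0.35 to 0.775 m from the base axis. Payload 7.3 kg.
Tool frame: the origin (TCP) lies midway between the tips of the shut fingers; the grasp point (between the pads) lies robot.grasp_offset behind it (robot.grasp_offset is the distance from the TCP to the grasp point, in m); z points along the fingers, x is the direction in which the jaws open and shut, and the axes are right-handed (so a half turn about z gives the same grasp; the last joint's range is limited). The gripper opens to 92 mm and grips with 3 to 60 N. Pads are 19 mm wide; open, the fingers measure 130 mm over their backs; the gripper's body (75 mm by 190 mm) begins 47 mm behind the grasp point.
Start: joints at [-1.495, 0.342, 1.524, -0, 1.275, -0.146], TCP at [0.116, -0.512, 0.227] pointing down, gripper open.
Joint ranges: [-2.53, 2.53], [-0.77, 2.02], [0.04, 2.7], [-1, 4.14], [0.28, 2.66], [-3.11, 3.11]. Speed limits (rad/s): [2.57, 2.57, 3.14, 3.14, 3.14, 3.14].

### API

Orientations are given as [roll, pitch, yaw] about the fixed x, y, z axes, in that order (R = Rz(yaw) Ry(pitch) Rx(roll)).
In Python, from cell import robot gives the robot as it stands. The module is installed in compiled form; this text tells all that it offers.
- The arm moves only by the tool move_arm, never from a script. Its argument "increments" is a list of rows, each a list of 7 numbers: the finger opening in mm, from 0 to 91.8, then the shift along the tool's x, y, z in mm, then the turn, a rotation vector about the tool's x, y, z in rad. A call has 1 to 12 rows; each row shifts and turns the pose as measured when the row begins, along the tool's axes as they then stand; what a row does not reach is not made up. A row lasts 1/8 s, in which the tool goes at most 62.5 mm and 10.7 degrees, less where a joint would pass 70% of its speed; a pose out of reach is approached as far as the arm can. A call is refused whole if a number of a shift passes 62.5 or a number of a turn 0.188, either way. A call with a gripper value outside its range is refused whole. The fingers move at their own pace and stop on an object; "newtons" is the grip in N (left out, the last holds). Time passes only in rows, so rows that do not move let the fingers close. It gives the time, the measured TCP pose, the force and the opening at its end, in the units of the state.
- robot.observe(): the state, without advancing time (a new reading comes with each control period).
- robot.read_camera(name): name is "scene" or "side" or "wrist"; returns a dict with "img" (420x560x3 uint8, red, green, blue), "fx", "fy", "cx", "cy" (pixels), "T" (4x4, takes a point from camera to world coordinates). Camera axes: x right, y down, z forward; pixel columns grow to the right and rows downward; lengths in m; the calibration is good to about 2 mm. A picture is of the moment at which its call begins. There is no depth.
- robot.hand_in(): hands the job in, once; it reports no verdict.
Trained networks look in the newest picture that a camera, given by its name, has taken for a name from the list of things; names that differ only in an ending like _2 or _b are one class to them, and where a whole thing is asked for, a point or a joint stands for the part that bears it (a point fixed in the world has none). Each returns a list of dicts, best first, with "conf" (0 to 1); they miss things now and then, are a little off and sometimes report something else, mostly with a low value. They report only what shows in the picture. A call takes as long as a camera call.
- robot.look_for(thing, camera): "rect" ([left, top, width, height] in pixels, round what is visible of it).
The state is a dict: "time": time; "qpos": joint angles; "qvel": joint speeds; "joint_efforts": joint torques, N m; "tool_pos": TCP position; "tool_rot": TCP orientation; "contact_force": force on the tool from outside, world axes, zero at the start; "torque": the same for the moment, N m; "opening": finger opening in m.
Only numpy, scipy, OpenCV 4.12 (cv2) and the standard library are available. Lean on these libraries where they do the work, as an engineer would, in place of code of your own. Each camera call takes 0.05 s, during which the arm holds its last target.

## Working session

There is one attempt and no reset: what is moved stays moved. The work goes in short steps, Python scripts to look and compute and a tool call to move; the robot and the scene stay as the last step left them, time stands still between calls to the robot, and variables do not carry over. Pictures are saved under pics/ and viewed, and the job is handed in when it is done.

Besides the shell and the picture viewer there is one more tool, called after ">>>" as name([rows], argument=value, ...), one row to a line, values as JSON. move_arm: Moves the arm, as the interface text tells. Its arguments: {"type":"object","properties":{"increments":{"type":"array"},"newtons":{"type":"number"}},"required":["increments"]}

```bash
mkdir -p pics; cat > h.py <<'E'
import numpy as np, cv2
from cell import robot
from scipy.spatial.transform import Rotation as R
def snap(n,f):
    c=robot.read_camera(n); cv2.imwrite('pics/'+f,cv2.cvtColor(c['img'],cv2.COLOR_RGB2BGR)); return c
def ray(c,u,v):
    T=np.array(c['T']); d=T[:3,:3]@np.array([(u-c['cx'])/c['fx'],(v-c['cy'])/c['fy'],1.]); return T[:3,3],d
def onz(c,u,v,z):
    o,d=ray(c,u,v); return o+d*(z-o[2])/d[2]
def proj(c,p):
    T=np.array(c['T']); q=T[:3,:3].T@(np.array(p)-T[:3,3]); return np.array([c['fx']*q[0]/q[2]+c['cx'],c['fy']*q[1]/q[2]+c['cy']])
E
python3 - <<'E'
from h import *
print(robot.observe())
for n in ['scene','side','wrist']:
    c=snap(n,n+'0.png'); print(n,c['fx'],c['cx'],c['cy'],np.round(c['T'],3).tolist())
    for t in ['case','spatula_mid','tweezers_mid','bar_mid','lid_edge','amber_mid','petri_mid','comb_left']:
        print(t,[(np.round(r['rect']).tolist(),round(r['conf'],2)) for r in robot.look_for(t,n)[:2]])
E
```

```text
{'time': 0.0, 'qpos': array([-1.49499244e+00,  3.42714452e-01,  1.52505043e+00, -1.18346965e-05,
        1.27539265e+00, -1.46001101e-01]), 'qvel': array([-1.02654962e-03, -5.45648011e-05, -5.12687183e-04,  4.29332242e-04,
        1.74745133e-03, -1.81234881e-03]), 'joint_efforts': array([-1.97648529e-03, -4.31246030e+01, -2.44224483e+01,  7.16049923e-02,
        5.58900239e-02, -1.06478396e-04]), 'tool_pos': array([ 0.11548045, -0.51170936,  0.2260376 ]), 'tool_rot': array([-3.14137619e+00,  1.54987075e-03, -1.34898772e+00]), 'contact_force': array([ 0.19857945,  0.50964113, -1.02521043]), 'torque': array([ 0.0392179 , -0.02035511,  0.02005547]), 'opening': 0.09172875274489282}
scene 461.93453749791905 281.8081803180033 212.09011174166966 [[-0.899, -0.274, 0.342, 0.14], [-0.438, 0.528, -0.727, 0.948], [0.019, -0.803, -0.595, 0.758], [0.0, 0.0, 0.0, 1.0]]
case [([221.0, 166.0, 91.0, 104.0], 0.67)]
spatula_mid []
tweezers_mid []
bar_mid [([241.0, 235.0, 48.0, 24.0], 0.57)]
lid_edge [([223.0, 168.0, 52.0, 78.0], 0.65), ([245.0, 236.0, 38.0, 11.0], 0.16)]
amber_mid [([170.0, 247.0, 30.0
[... 208 characters left out ...]
027, -0.406, 0.913, -0.876], [-0.017, -0.914, -0.406, 0.508], [0.0, 0.0, 0.0, 1.0]]
case [([257.0, 146.0, 76.0, 98.0], 0.58)]
spatula_mid [([225.0, 179.0, 45.0, 17.0], 0.66)]
tweezers_mid [([307.0, 148.0, 28.0, 76.0], 0.3)]
bar_mid [([263.0, 168.0, 41.0, 26.0], 0.52)]
lid_edge [([307.0, 146.0, 26.0, 80.0], 0.86)]
amber_mid [([329.0, 147.0, 19.0, 45.0], 0.8)]
petri_mid []
comb_left [([256.0, 144.0, 78.0, 105.0], 0.96)]
wrist 334.206908516044 284.9029833969356 211.5659640182206 [[0.22, -0.938, -0.268, 0.188], [-0.975, -0.211, -0.062, -0.496], [0.002, 0.275, -0.961, 0.385], [0.0, 0.0, 0.0, 1.0]]
case []
spatula_mid []
tweezers_mid []
bar_mid []
lid_edge []
amber_mid []
petri_mid []
comb_left []
```

```bash
python3 - <<'E'
import cv2
a=cv2.imread('pics/scene0.png')[130:310,130:370];cv2.imwrite('pics/sc0c.png',cv2.resize(a,None,fx=3.3,fy=3.3,interpolation=cv2.INTER_CUBIC))
a=cv2.imread('pics/side0.png')[120:270,190:390];cv2.imwrite('pics/sd0c.png',cv2.resize(a,None,fx=4,fy=4,interpolation=cv2.INTER_CUBIC))
E
```

```text
(no output)
```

View pics/sc0c.png

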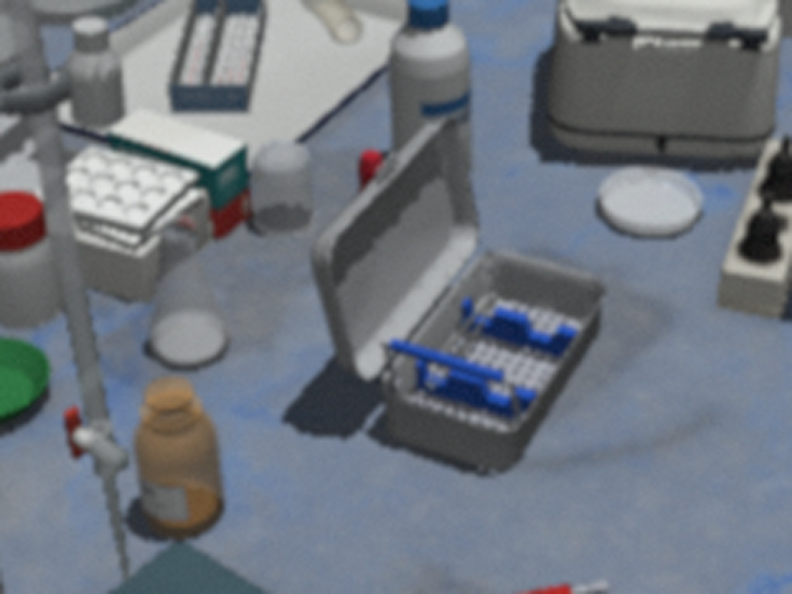

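View pics/sd0c.png

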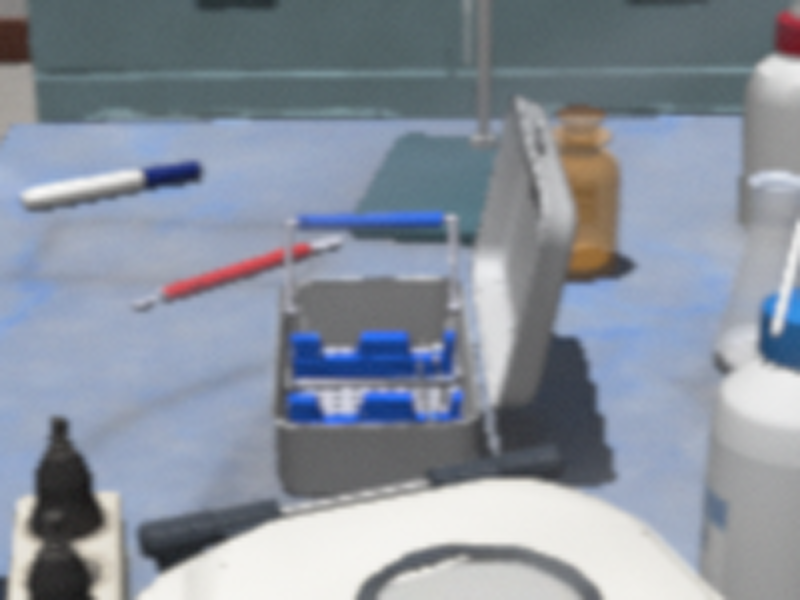

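View pics/scene0.png

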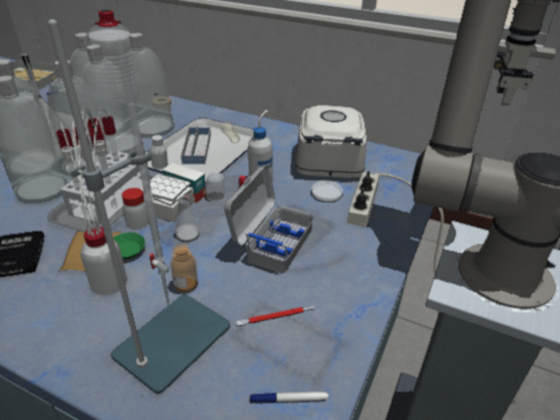

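```bash
cat > c0.py <<'E'
from h import *
c=robot.read_camera('side'); s=robot.read_camera('scene')
print('spat side',onz(c,223.2,196,.004),onz(c,276.2,179.5,.004))
print('spat scene',onz(s,237,323,.004),onz(s,314,308,.004))
S=lambda u,v:(u/4+190,v/4+120); W=lambda u,v:(u/3.3+130,v/3.3+130)
for n,p in dict(nl=(280,425),nr=(476,420)).items(): print('side rim',n,onz(c,*S(*p),.045))
for n,p in dict(right_front=(604,290),left_front=(522,432),left_back=(388,385),right_back=(487,250)).items(): print('scene rim',n,onz(s,*W(*p),.045))
print('amber',onz(c,*S(585,270),0.0),'dish',onz(s,*W(650,215),.0))
E
python3 c0.py
```

```text
spat side [0.36373046 0.30681034 0.004     ] [0.49503749 0.42053553 0.004     ]
spat scene [0.48743528 0.41505187 0.004     ] [0.36103721 0.30511501 0.004     ]
side rim nl [0.47516626 0.0517653  0.045     ]
side rim nr [0.57555294 0.05686546 0.045     ]
scene rim right_front [0.46871558 0.06162494 0.045     ]
scene rim left_front [0.45595379 0.23692005 0.045     ]
scene rim left_back [0.56210015 0.23603467 0.045     ]
scene rim right_back [0.57278266 0.0559633  0.045     ]
amber [0.65577129 0.36995294 0.        ] dish [ 0.49597154 -0.11404554  0.        ]
```

```bash
python3 - <<'E'
from h import *
c=robot.read_camera('side'); s=robot.read_camera('scene')
print(robot.grasp_offset)
S=lambda u,v:(u/4+190,v/4+120); W=lambda u,v:(u/3.3+130,v/3.3+130)
print('rod base',onz(s,140,360,0),onz(c,*S(483,138),0),'second rod bottom',onz(s,*W(125,575),0))
print('plate front corner',onz(s,*W(180,543),0),onz(s,157,387,0),onz(s,113,345,0),onz(s,231,328,0))
print('bluecap bottle base side (z0)',onz(c,*S(710,520),0))
print('bottle top ray', onz(s,260,130,.2),onz(s,260,130,.15),onz(s,260,130,.1))
cv2.imwrite('pics/g.png',cv2.resize(cv2.cvtColor(s['img'],4)[0:180,400:],None,fx=4,fy=3.3))
cv2.imwrite('pics/sd.png',cv2.cvtColor(c['img'],4))
E
```

```text
0.0188
rod base [0.60884728 0.57359385 0.        ] [0.59617172 0.64600003 0.        ] second rod bottom [6.48291549e-01 4.35239433e-01 1.11022302e-16]
plate front corner [ 6.33061605e-01  3.95644819e-01 -1.11022302e-16] [0.54367828 0.60511433 0.        ] [0.67884149 0.57006699 0.        ] [0.49363176 0.42905671 0.        ]
bluecap bottle base side (z0) [0.69419317 0.03236374 0.        ]
bottle top ray [ 0.67430223 -0.03837977  0.2       ] [ 0.72213971 -0.12669662  0.15      ] [ 0.76997718 -0.21501346  0.1       ]
```

View pics/g.png

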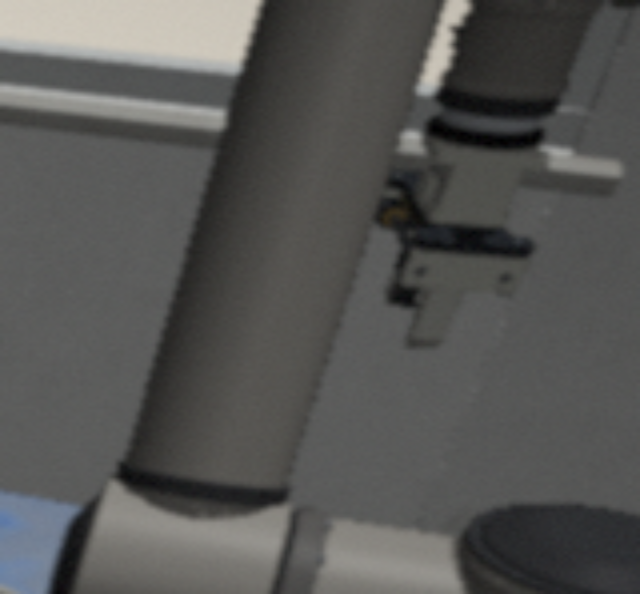

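View pics/sd.png

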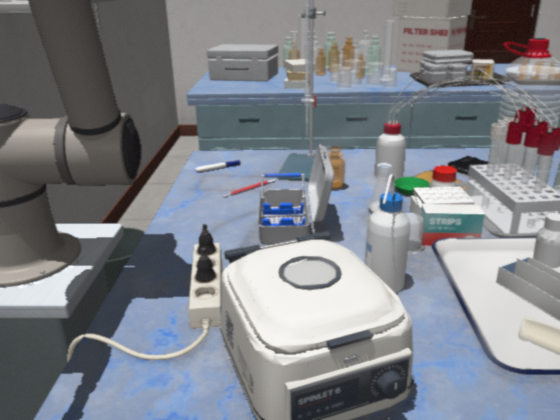

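```bash
cat > plan.py <<'E'
from h import *
def cur():
    o=robot.observe(); return np.array(o['tool_pos']),R.from_euler('xyz',o['tool_rot']),o
def rows(path,grip,p=None,r=None):
    """path: list of (pos, Rotation); splits to <=60mm,<=.18 rad rows; one row each sub step"""
    if p is None: p,r,_=cur()
    out=[]
    for tp,tr in path:
        tp=np.array(tp,float)
        n=max(1,int(np.ceil(max(np.linalg.norm(tp-p)/.060,(r.inv()*tr).magnitude()/.18)-1e-6)))
        dp=(tp-p)/n; dr=(r.inv()*tr).as_rotvec()/n
        for i in range(n):
            s=np.round(r.inv().apply(dp)*1000,1); t=np.round(dr,3)
            out.append([grip]+s.tolist()+t.tolist())
            p=p+r.apply(s/1000); r=r*R.from_rotvec(t)
    for o in out: print([float(x)+0. for x in o],',')
    print(len(out),'rows end',np.round(p,4),np.round(r.as_euler('xyz'),3)); return out
def down(yaw,tilt=0,axis=None):
    r=R.from_euler('xyz',[np.pi,0,yaw])
    if tilt: r=R.from_rotvec(np.array(axis)*tilt)*r
    return r
E
python3 - <<'E'
from plan import *
pts=[]
a0=-1.349
A=np.arange(-1.35,0.31,0.1269)
for i,a in enumerate(A):
    rr=max(.46,.52-.03*i); z=min(.34,.226+.03*i+.02)
    pts.append(((rr*np.cos(a),rr*np.sin(a),z),down(-1.349+(a+1.35)/1.65*.85)))
rows(pts,91.8)
E
```

```text
[91.8, -5.0, 0.5, -19.2, 0.0, 0.0, 0.0] ,
[91.8, -17.0, -31.0, -15.0, 0.0, 0.0, -0.033] ,
[91.8, -15.9, -31.5, -15.0, 0.0, 0.0, -0.033] ,
[91.8, -18.5, -28.1, -15.0, 0.0, 0.0, -0.032] ,
[91.8, -17.6, -28.6, -15.0, 0.0, 0.0, -0.032] ,
[91.8, -5.4, -28.7, -15.0, 0.0, 0.0, -0.033] ,
[91.8, -4.5, -28.8, -15.0, 0.0, 0.0, -0.033] ,
[91.8, -14.3, -56.6, -4.1, 0.0, 0.0, -0.066] ,
[91.8, -17.7, -55.6, 0.0, 0.0, 0.0, -0.065] ,
[91.8, -21.1, -54.4, 0.0, 0.0, 0.0, -0.065] ,
[91.8, -24.4, -52.9, 0.0, 0.0, 0.0, -0.066] ,
[91.8, -27.6, -51.4, 0.0, 0.0, 0.0, -0.065] ,
[91.8, -30.7, -49.6, 0.0, 0.0, 0.0, -0.065] ,
[91.8, -33.8, -47.6, 0.0, 0.0, 0.0, -0.066] ,
[91.8, -36.5, -45.5, 0.0, 0.0, 0.0, -0.065] ,
[91.8, -39.3, -43.1, 0.0, 0.0, 0.0, -0.065] ,
[91.8, -41.9, -40.6, 0.0, 0.0, 0.0, -0.066] ,
17 rows end [0.4395 0.1358 0.34  ] [ 3.142 -0.    -0.499]
```

>>> move_arm([
  [91.8,-17,-20,-35,0,0,-0.03],
  [91.8,-19,-32,-34,0,0,-0.03],
  [91.8,-20,-31,-34,0,0,-0.03],
  [91.8,-18,-29,-11,0,0,-0.03],
  [91.8,-5,-29,0,0,0,-0.03],
  [91.8,-4,-29,0,0,0,-0.03],
  [91.8,-14,-57,0,0,0,-0.066],
  [91.8,-18,-56,0,0,0,-0.065],
  [91.8,-21,-54,0,0,0,-0.065],
  [91.8,-24,-53,0,0,0,-0.066],
], newtons=20)

```text
time: 2.8
tool_pos: [0.416, -0.2036, 0.3448]
tool_rot: [-3.141, -0.003, -0.902]
contact_force: [1.4, -0.8, -0.8]
opening: 0.092
```

>>> move_arm([
  [91.8,-30,-50,0,0,0,-0.06],
  [91.8,-32,-49,0,0,0,-0.06],
  [91.8,-34,-47,0,0,0,-0.06],
  [91.8,-36,-45,0,0,0,-0.06],
  [91.8,-36,-43,0,0,0,-0.06],
  [91.8,-30,-35,0,0,0,-0.06],
  [91.8,0,0,0,0,0,0],
])

```text
time: 3.68
tool_pos: [0.456, 0.1385, 0.3438]
tool_rot: [-3.141, -0.004, -0.523]
contact_force: [-0.0, -0.5, -0.8]
opening: 0.0919
```

```bash
python3 - <<'E'
from h import *
print(robot.observe()['tool_pos'],robot.observe()['tool_rot'],robot.observe()['qpos'])
c=snap('wrist','w1.png')
for t in ['case','spatula_mid','tweezers_mid','bar_mid','comb_left']:
    print(t,[(np.round(r['rect']).tolist(),round(r['conf'],2)) for r in robot.look_for(t,'wrist')[:2]])
E
```

```text
[0.45598936 0.13854918 0.34377681] [-3.14070455 -0.00401648 -0.52311838] [ 0.13515921  0.18164625  1.4219317  -0.00175573  1.53429423  0.65833662]
case [([253.0, 9.0, 205.0, 208.0], 0.65)]
spatula_mid [([167.0, 0.0, 33.0, 99.0], 0.59)]
tweezers_mid [([337.0, 130.0, 26.0, 42.0], 0.72)]
bar_mid [([250.0, 54.0, 78.0, 62.0], 0.71)]
comb_left [([252.0, 7.0, 204.0, 211.0], 0.86), ([166.0, 0.0, 31.0, 99.0], 0.68)]
```

View pics/w1.png

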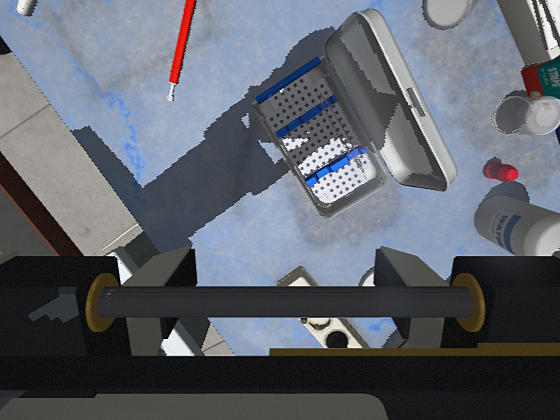

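```bash
python3 - <<'E'
from h import *
a=cv2.imread('pics/w1.png')[0:225,240:465];cv2.imwrite('pics/w1c.png',cv2.resize(a,None,fx=2.66,fy=2.66,interpolation=cv2.INTER_CUBIC))
E
```

```text
(no output)
```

View pics/w1c.png

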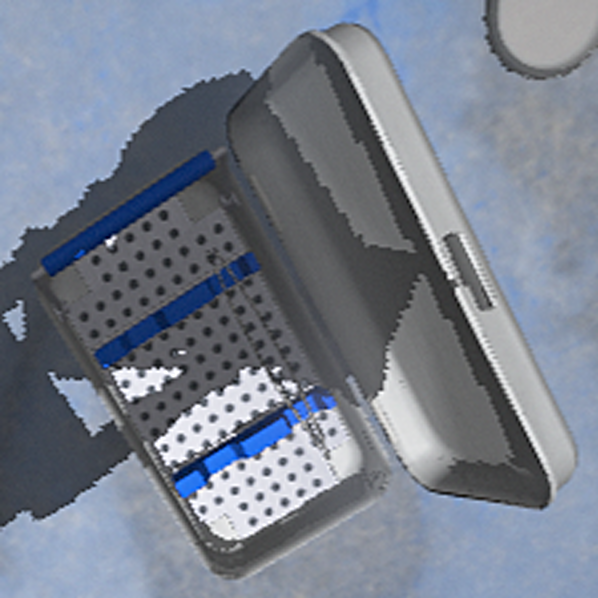

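```bash
cat > fit.py <<'E'
from h import *
from scipy.optimize import least_squares
def box2w(b,p):
    x,y,t=b; c,s=np.cos(t),np.sin(t); p=np.atleast_2d(p); return np.c_[x+c*p[:,0]-s*p[:,1],y+s*p[:,0]+c*p[:,1],p[:,2]]
def overlay(c,img,b,crop,f,fn,bar=1.6,lid=1.75):
    u0,v0,u1,v1=crop; im=cv2.resize(img[v0:v1,u0:u1],None,fx=f,fy=f,interpolation=cv2.INTER_CUBIC)
    def line(P,col):
        q=np.array([proj(c,w) for w in box2w(b,P)]); q=((q-[u0,v0]+.5)*f).astype(int)
        cv2.polylines(im,[q.reshape(-1,1,2)],False,col,1)
    rect=lambda x0,x1,y0,y1,z:[(x0,y0,z),(x1,y0,z),(x1,y1,z),(x0,y1,z),(x0,y0,z)]
    line(rect(-49,54,-94,94,45)@np.eye(3)/1000 if 0 else np.array(rect(-49,54,-94,94,45))/1e3,(0,255,255))
    line(np.array(rect(-53,58,-98,98,45))/1e3,(0,255,0))
    for y in (40,-40): line(np.array(rect(-44,50,y-5,y+5,34))/1e3,(0,0,255))
    for y in (40,-40): line(np.array([(-44,y,34),(-29,y,34),(-24,y,21),(-8,y,21),(-3,y,34),(21,y,34),(26,y,21),(42,y,21),(47,y,34),(50,y,34)])/1e3,(255,0,255))
    r=52
    for dz in (0,):
        yb,zb=72-r*np.cos(bar),36+r*np.sin(bar)
        line(np.array([(-40,72,36),(-40,yb,zb),(46,yb,zb),(46,72,36)])/1e3,(255,255,0))
    L=[]
    for d,y,h in [(0,-96,0),(115,-96,0),(115,96,0),(0,96,0)]:
        L.append((62-d*np.cos(lid)+h*np.sin(lid),y,46.5+d*np.sin(lid)+h*np.cos(lid)))
    line(np.array(L)/1e3,(255,128,0))
    L=[]
    for d,y,h in [(0,-96,20),(115,-96,20),(115,96,20),(0,96,20)]:
        L.append((62-d*np.cos(lid)+h*np.sin(lid),y,46.5+d*np.sin(lid)+h*np.cos(lid)))
    line(np.array(L)/1e3,(255,0,0))
    cv2.imwrite('pics/'+fn,im)
E
python3 - <<'E'
from fit import *
c=robot.read_camera('wrist')
P=np.array([(-44,40,34),(50,40,34),(-44,-40,34),(50,-40,34)])/1e3
Q=np.array([(102,357),(256,262),(182,484),(331,402)])/2.66+[240,0]
f=lambda b:np.ravel([proj(c,w) for w in box2w(b,P)]-Q)
s=least_squares(f,[.52,.15,.07]); print(s.x,np.round(f(s.x),1))
overlay(c,cv2.cvtColor(c['img'],4),s.x,(240,0,465,225),2.66,'ov1.png')
s2=robot.read_camera('side');overlay(s2,cv2.cvtColor(s2['img'],4),s.x,(230,120,370,270),4,'ov2.png')
E
```

```text
[0.51885168 0.1410739  0.00954418] [-0.9  0.5  1.7 -1.  -1.8  2.2  1.  -1.4]
```

View pics/ov1.png

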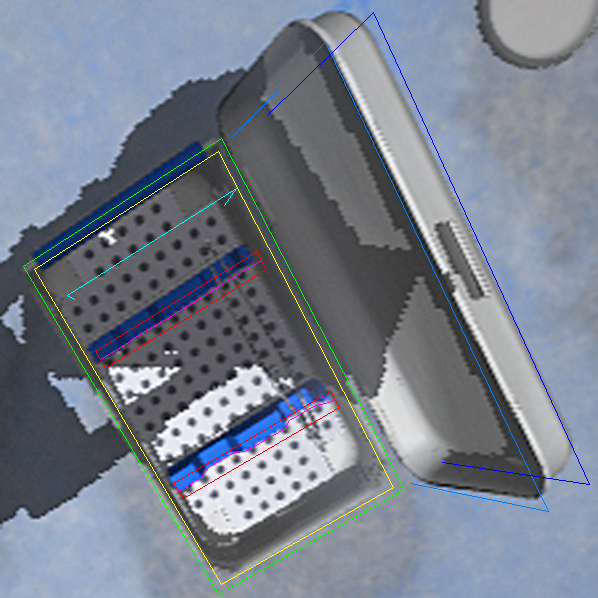

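View pics/ov2.png

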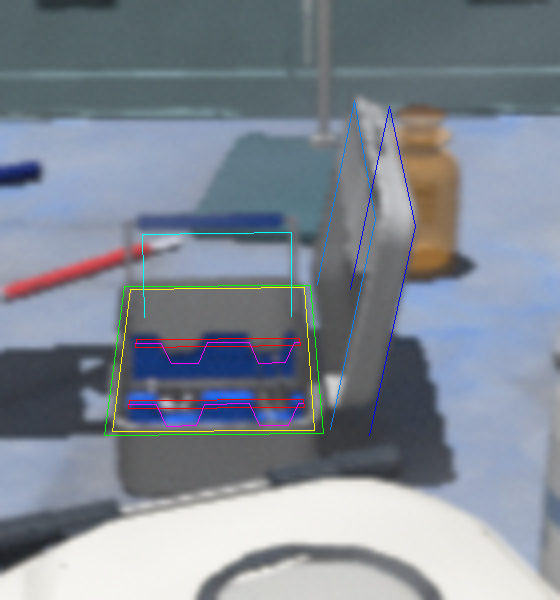

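```bash
python3 - <<'E'
from fit import *
c=robot.read_camera('wrist');s2=robot.read_camera('side')
P=np.array([(-44,40,34),(50,40,34),(-44,-40,34),(50,-40,34)])/1e3
Q=np.array([(94,354),(252,251),(175,484),(330,386)])/2.66+[240,0]
P2=np.array([(-44,35,34),(50,35,34),(-44,-45,34),(50,-45,34)])/1e3
Q2=np.array([(135,336),(295,336),(132,394),(302,393)])/4+[230,120]
f=lambda b:np.ravel([[proj(c,w) for w in box2w(b,P)]-Q,[proj(s2,w) for w in box2w(b,P2)]-Q2])
s=least_squares(f,[.52,.15,.07],loss='soft_l1'); print(s.x,np.round(f(s.x),1))
s.x=np.r_[s.x[:2],s.x[2]]
overlay(c,cv2.cvtColor(c['img'],4),s.x,(240,0,465,225),2.66,'ov3.png')
overlay(s2,cv2.cvtColor(s2['img'],4),s.x,(230,120,370,270),4,'ov4.png')
s3=robot.read_camera('scene');overlay(s3,cv2.cvtColor(s3['img'],4),s.x,(200,140,330,290),4,'ov5.png')
print(robot.observe()['time'],robot.observe()['tool_pos'])
E
python3 - <<'E'
import cv2,numpy as np
a=cv2.imread('pics/ov3.png');b=cv2.imread('pics/ov5.png')
E
```

```text
[0.5186403  0.14627796 0.03943164] [-0.1 -0.2 -0.  -0.7  0.2 -0.4 -0.1  0.2 -0.9  1.6  0.2  0.7 -0.8  2.4
  0.5  1.7]
4.225 [0.45680718 0.13535215 0.34378724]
```

View pics/ov3.png

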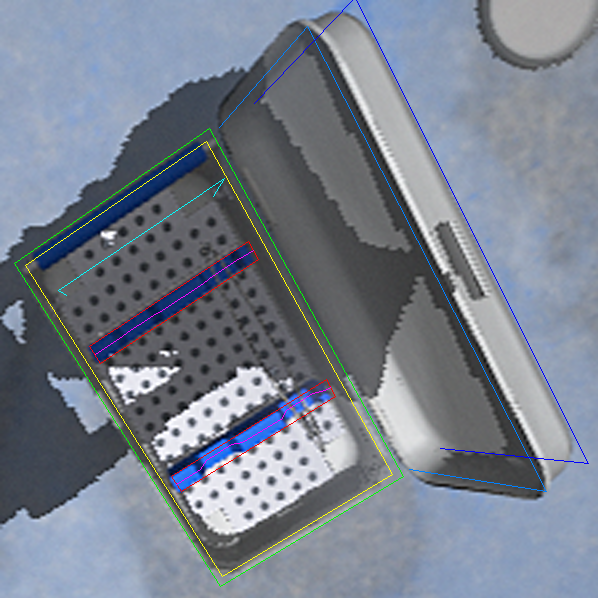

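View pics/ov4.png

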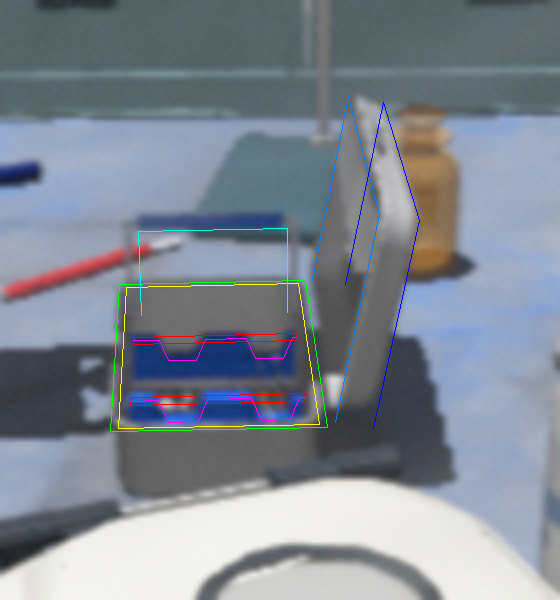

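View pics/ov5.png

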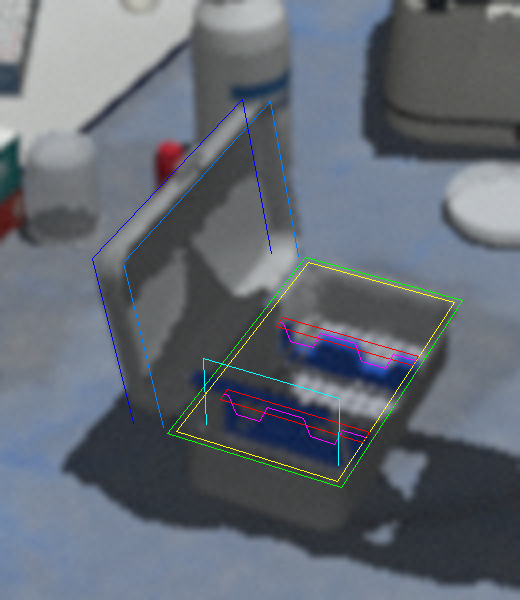

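```bash
python3 - <<'E'
from plan import *
rows([((.43,.36,.2),down(-.86))],30)
E
```

```text
[30.0, -27.4, -36.1, 28.7, 0.0, -0.001, 0.066] ,
[30.0, -29.7, -34.2, 28.7, 0.0, -0.001, 0.066] ,
[30.0, -31.9, -32.1, 28.7, 0.0, -0.001, 0.066] ,
[30.0, -33.9, -30.0, 28.7, 0.0, -0.001, 0.066] ,
[30.0, -35.8, -27.7, 28.8, 0.0, -0.001, 0.066] ,
5 rows end [0.4301 0.36   0.2   ] [-3.141e+00  1.000e-03 -8.590e-01]
```

>>> move_arm([
  [50,-27,-36,28,0,0,0.066],
  [50,-30,-34,29,0,0,0.066],
  [50,-32,-32,29,0,0,0.066],
  [50,-34,-30,29,0,0,0.066],
  [50,-36,-28,29,0,0,0.066],
  [50,0,0,0,0,0,0],
  [50,0,0,0,0,0,0],
])

```text
time: 5.1
tool_pos: [0.4337, 0.3646, 0.1954]
tool_rot: [-3.137, -0.008, -0.876]
contact_force: [-0.2, -1.0, 1.2]
opening: 0.0501
```

```bash
python3 - <<'E'
from h import *
c=snap('wrist','w2.png'); o=robot.observe(); print(o['tool_pos'],o['tool_rot'])
im=c['img'].astype(int); m=((im[...,0]>110)&(im[...,1]<70)&(im[...,2]<70)).astype(np.uint8)
n,l,st,ce=cv2.connectedComponentsWithStats(m); 
for i in range(1,n):
    if st[i,4]>80:
        ys,xs=np.nonzero(l==i); print(st[i],ce[i]); 
        pts=np.c_[xs,ys].astype(np.float32); vx,vy,x0,y0=cv2.fitLine(pts,2,0,.01,.01).ravel(); t=(pts-[x0,y0])@[vx,vy]
        for k in (t.min(),t.max()): print(x0+k*vx,y0+k*vy,onz(c,x0+k*vx,y0+k*vy,.006))
E
```

```text
[0.43364174 0.36442049 0.19537322] [-3.13696559 -0.00736307 -0.87634804]
[276 143  14 107 949] [282.31822972 195.88830348]
280.0966 142.82848 [0.46888717 0.39739315 0.006     ]
284.5481 249.14453 [0.38219392 0.31915509 0.006     ]
```

View pics/w2.png

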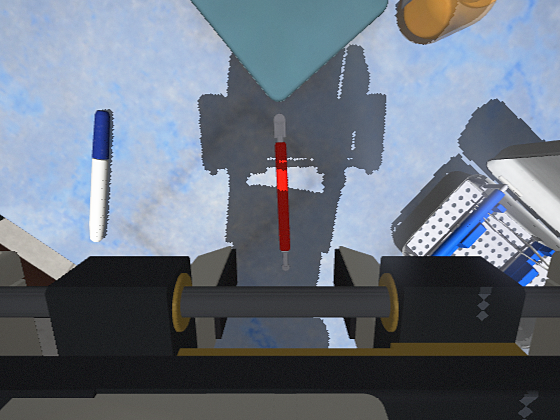

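```bash
python3 - <<'E'
from plan import *
rows([((.4255,.3583,.04),down(-.837))],40)
E
```

```text
[40.0, -0.6, 3.6, 51.8, -0.001, -0.002, -0.013] ,
[40.0, -0.5, 3.6, 51.8, -0.001, -0.002, -0.013] ,
[40.0, -0.4, 3.5, 51.8, -0.001, -0.002, -0.013] ,
3 rows end [0.4255 0.3583 0.0399] [-3.14e+00 -1.00e-03 -8.37e-01]
```

>>> move_arm([
  [40,-0.6,3.6,51,-0.001,-0.002,-0.013],
  [40,-0.5,3.6,51,-0.001,-0.002,-0.013],
  [40,-0.4,3.5,50,-0.001,-0.002,-0.013],
  [40,0,0,0,0,0,0],
])

```text
time: 5.65
tool_pos: [0.4312, 0.3562, 0.0459]
tool_rot: [-3.128, -0.004, -0.841]
contact_force: [0.1, 0.8, 0.3]
opening: 0.04
```

```bash
python3 - <<'E'
from plan import *
rows([((.4255,.3583,.003),down(-.837))],40)
E
```

```text
[40.0, -5.6, 3.4, 42.9, -0.013, -0.004, -0.004] ,
1 rows end [0.4255 0.3583 0.003 ] [-3.141 -0.    -0.837]
```

>>> move_arm([
  [30,-5.6,3,25,-0.013,-0.004,-0.004],
  [30,0,0,8,0,0,0],
  [30,0,0,0,0,0,0],
])

```text
time: 6.02
tool_pos: [0.4315, 0.3598, 0.02]
tool_rot: [-3.129, -0.003, -0.84]
contact_force: [-0.6, 0.5, -0.2]
opening: 0.0299
```

```bash
python3 - <<'E'
from plan import *
o=robot.observe();print(o['tool_pos'],o['tool_rot'],o['contact_force'])
rows([((.4255,.3583,.003),down(-.837))],30)
snap('wrist','w3.png')
E
```

```text
[0.43146485 0.35984154 0.01998913] [-3.12883686e+00 -2.53141498e-03 -8.40406752e-01] [-0.62562281  0.48033644 -0.19946983]
[30.0, -2.9, 5.7, 16.9, -0.013, -0.003, -0.003] ,
1 rows end [0.4255 0.3583 0.003 ] [ 3.141  0.    -0.837]
```

View pics/w3.png

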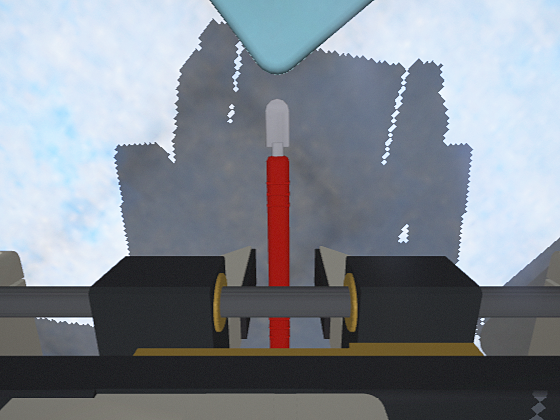

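>>> move_arm([
  [30,-4,8,14,-0.013,-0.003,-0.003],
  [30,0,2,6,-0.005,0,0],
  [30,0,0,3,0,0,0],
])

```text
time: 6.45
tool_pos: [0.4225, 0.3569, 0.0]
tool_rot: [3.14, -0.001, -0.837]
contact_force: [-7.3, -7.4, 38.0]
opening: 0.0301
```

>>> move_arm([
  [30,0,-1,-3,0,0,0],
  [0,0,0,0,0,0,0],
  [0,0,0,0,0,0,0],
  [0,0,0,0,0,0,0],
], newtons=20)

```text
time: 6.95
tool_pos: [0.4234, 0.3577, 0.0031]
tool_rot: [3.141, -0.001, -0.837]
contact_force: [0.3, -0.4, 3.3]
opening: 0.0117
```

```bash
python3 - <<'E'
from plan import *
rows([((.42,.355,.06),down(-.837)),((.46,.25,.17),down(-.4)),((.5026,.146,.17),down(.045))],0)
E
```

```text
[0.0, -0.2, 4.3, -56.9, 0.001, -0.001, 0.0] ,
[0.0, 34.9, 13.6, -36.7, 0.0, 0.0, -0.146] ,
[0.0, 32.6, 18.5, -36.7, 0.0, 0.0, -0.146] ,
[0.0, 29.5, 23.0, -36.7, 0.0, 0.0, -0.146] ,
[0.0, 26.5, 26.4, 0.0, 0.0, 0.0, -0.148] ,
[0.0, 22.4, 30.0, 0.0, 0.0, 0.0, -0.148] ,
[0.0, 17.7, 33.0, 0.0, 0.0, 0.0, -0.148] ,
7 rows end [0.5026 0.1461 0.1701] [-3.141  0.     0.045]
```

>>> move_arm([
  [0,0,0,-20,0,0,0],
  [0,0,4,-40,0,0,0],
  [0,35,14,-36,0,0,-0.146],
  [0,33,18,-36,0,0,-0.146],
  [0,30,23,-30,0,0,-0.146],
  [0,26,26,0,0,0,-0.148],
  [0,22,30,0,0,0,-0.148],
  [0,18,30,0,0,0,-0.148],
  [0,0,0,0,0,0,0],
  [0,0,0,0,0,0,0],
])

```text
time: 8.2
tool_pos: [0.507, 0.1441, 0.1675]
tool_rot: [3.138, 0.005, 0.074]
contact_force: [-0.5, 0.0, -0.5]
opening: 0.0112
```

```bash
python3 - <<'E'
from plan import *
from fit import overlay
c=snap('wrist','w4.png'); o=robot.observe();print(o['time'],o['tool_pos'],o['tool_rot'],o['opening'])
overlay(c,cv2.cvtColor(c['img'],4),(.5185,.149,.045),(140,0,540,300),1.9,'ov6.png')
s=snap('side','s4.png')
overlay(s,cv2.cvtColor(s['img'],4),(.5185,.149,.045),(210,100,370,260),3.7,'ov7.png')
E
```

```text
8.25 [0.50702414 0.14421297 0.16748032] [3.13735118 0.00468755 0.07451207] 0.011323018929528446
```

View pics/ov6.png

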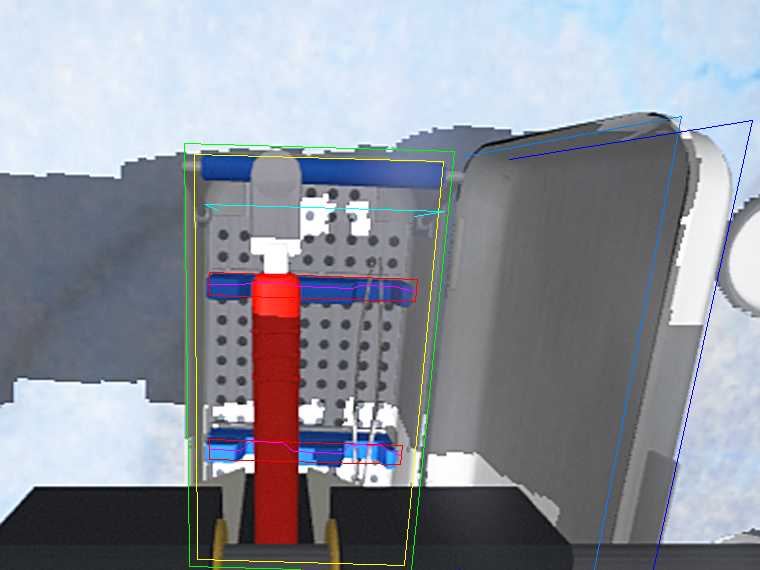

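View pics/ov7.png

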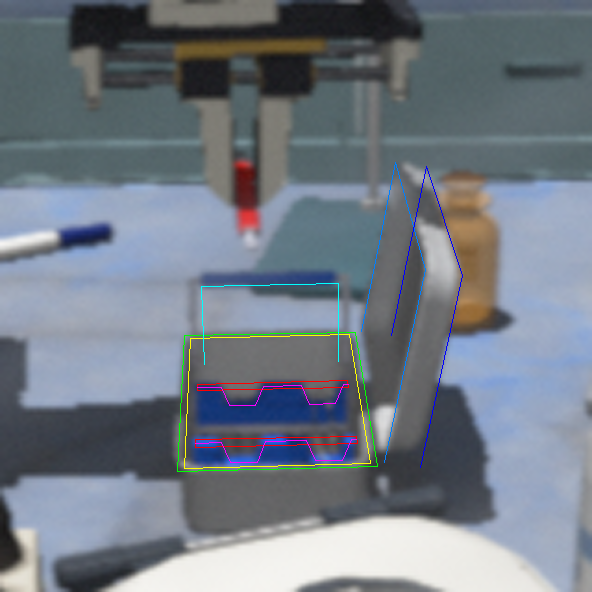

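```bash
python3 - <<'E'
from plan import *
c=robot.read_camera('wrist')
print('tip',onz(c,284.7,80,.168)); 
for u,v in [(253+24,275),(275,275),(275,480)]: print(onz(c,u/1.9+140,v/1.9,.171))
rows([((.5026,.146,.055),down(.045))],0)
E
```

```text
tip [0.50014926 0.23288933 0.168     ]
[0.50275928 0.20519444 0.171     ]
[0.50228138 0.20515798 0.171     ]
[0.50629181 0.15222028 0.171     ]
[0.0, -1.9, -1.1, 56.3, 0.002, 0.002, 0.015] ,
[0.0, -2.0, -0.9, 56.3, 0.002, 0.002, 0.015] ,
2 rows end [0.5026 0.146  0.0551] [3.141 0.    0.046]
```

>>> move_arm([
  [0,-2.5,-1.5,40,0.002,0.002,0.017],
  [0,-2.5,-1.5,40,0.002,0.002,0.015],
  [0,0,0,25,0,0,0],
  [0,0,0,0,0,0,0],
])

```text
time: 8.85
tool_pos: [0.5018, 0.151, 0.0615]
tool_rot: [-3.141, -0.004, 0.045]
contact_force: [0.0, 0.2, 0.3]
opening: 0.0117
```

```bash
python3 - <<'E'
from plan import *
from fit import overlay
c=snap('wrist','w5.png'); o=robot.observe();print(o['time'],o['tool_pos'],o['tool_rot'],o['opening'],o['contact_force'])
overlay(c,cv2.cvtColor(c['img'],4),(.5185,.149,.045),(140,0,540,300),1.9,'ov8.png')
rows([((.5026,.146,.024),down(.045))],0)
E
```

```text
8.9 [0.50247839 0.1510601  0.06250075] [-3.14035072 -0.006112    0.04543195] 0.01196960954684121 [-0.10208665  0.30576437  0.40106784]
[0.0, -0.3, 5.1, 38.5, -0.001, -0.006, 0.0] ,
1 rows end [0.5026 0.146  0.024 ] [-3.141 -0.     0.045]
```

View pics/ov8.png

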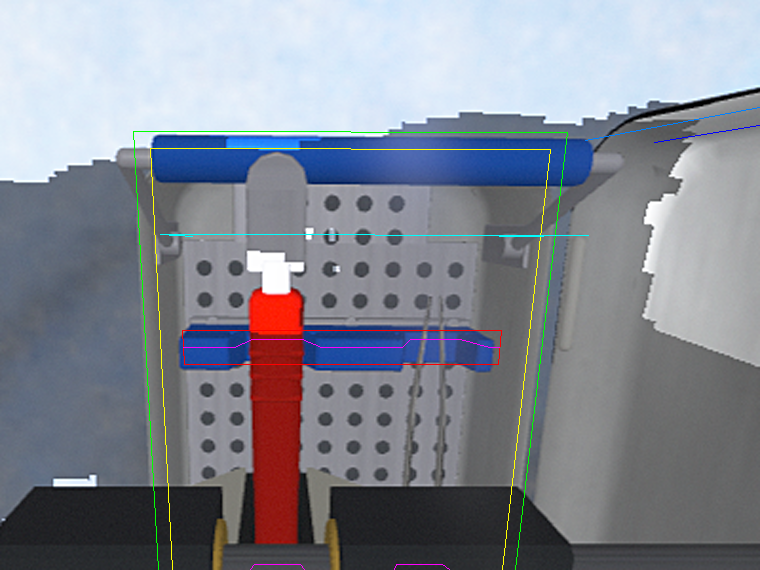

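>>> move_arm([
  [0,0,5,18,-0.001,-0.006,0],
  [0,0,1,18,0,0,0],
  [0,0,0,3,0,0,0],
  [0,0,0,0,0,0,0],
])

```text
time: 9.4
tool_pos: [0.5034, 0.1456, 0.0244]
tool_rot: [-3.141, -0.002, 0.046]
contact_force: [-1.8, 1.4, 1.9]
opening: 0.0116
```

>>> move_arm([
  [18,0,0,0,0,0,0],
  [18,0,0,0,0,0,0],
  [18,0,0,-8,0,0,0],
  [18,0,0,-20,0,0,0],
  [18,0,0,-30,0,0,0],
  [18,0,0,-35,0,0,0],
  [18,0,0,-35,0,0,0],
  [18,0,0,0,0,0,0],
])

```text
time: 10.4
tool_pos: [0.5056, 0.1451, 0.161]
tool_rot: [-3.141, -0.011, 0.046]
contact_force: [1.1, 0.5, -0.3]
opening: 0.018
```

```bash
python3 - <<'E'
from plan import *
from fit import overlay
c=snap('wrist','w6.png'); o=robot.observe();print(o['time'],o['tool_pos'],o['tool_rot'],o['opening'],o['contact_force'])
overlay(c,cv2.cvtColor(c['img'],4),(.5175,.149,.045),(140,0,540,300),1.9,'ov9.png',bar=1.9)
E
```

```text
10.45 [0.5046468  0.14492754 0.15944585] [-3.14113926 -0.0077768   0.04592383] 0.017824733768801993 [-0.11766074  0.36177866  0.39461849]
```

View pics/ov9.png

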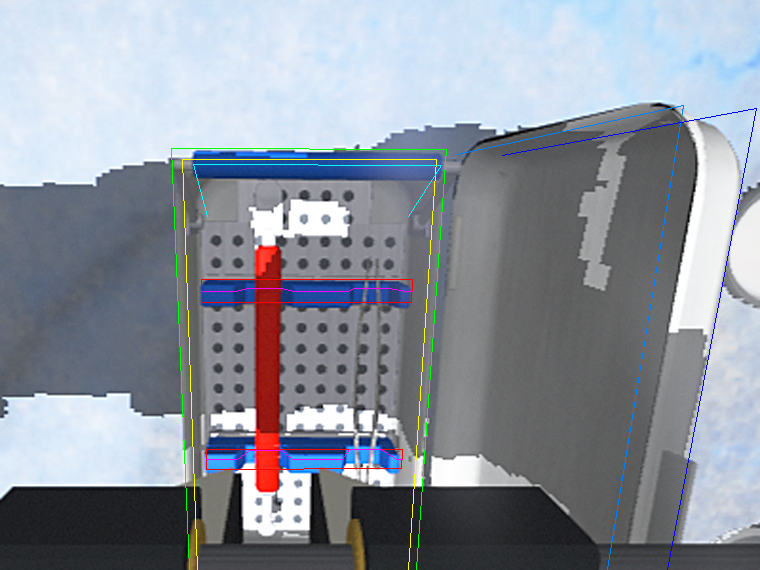

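```bash
python3 - <<'E'
from plan import *
c=robot.read_camera('wrist')
b=np.array([.5175,.149]);t=.045;M=np.array([[np.cos(t),np.sin(t)],[-np.sin(t),np.cos(t)]])
for u,v in [(268,247),(268,491),(268,292)]: print(M@(onz(c,u/1.9+140,v/1.9,.027)[:2]-b))
for u in (193,438): 
  o,d=ray(c,u/1.9+140,166/1.9); p=o+d*(.085-o[2])/d[2]; print('bar',M@(p[:2]-b))
rows([((.4868,.275,.15),down(.045)),((.4868,.275,.072),down(.045)),],0)
E
```

```text
[-0.01534073  0.05833178]
[-0.01555413 -0.05944793]
[-0.01537671  0.03847294]
bar [-0.0409232   0.08776727]
bar [0.04360439 0.08793333]
[0.0, -3.7, -43.6, 2.7, 0.0, -0.002, 0.0] ,
[0.0, -3.7, -43.6, 2.7, 0.0, -0.002, 0.0] ,
[0.0, -3.7, -43.6, 2.7, 0.0, -0.002, 0.0] ,
[0.0, 0.1, 0.0, 39.0, 0.0, 0.001, 0.0] ,
[0.0, 0.0, 0.0, 39.0, 0.0, 0.001, 0.0] ,
5 rows end [0.4868 0.275  0.072 ] [-3.141e+00 -1.000e-03  4.600e-02]
```

>>> move_arm([
  [0,-5,-44,2,0,0,0],
  [0,-5,-44,2,0,0,0],
  [0,-6,-44,2,0,0,0],
  [0,0,-2,0,0,0,0],
  [0,0,0,36,0,0,0],
  [0,0,0,36,0,0,0],
  [0,0,0,6,0,0,0],
  [0,0,0,0,0,0,0],
])

```text
time: 11.5
tool_pos: [0.478, 0.2771, 0.0644]
tool_rot: [3.136, 0.008, 0.043]
contact_force: [0.2, -0.3, 0.4]
opening: 0.0004
```

```bash
python3 - <<'E'
from plan import *
o=robot.observe();print(o['time'],o['tool_pos'],o['tool_rot'],o['opening'],o['contact_force'])
s=snap('side','s5.png'); cv2.imwrite('pics/s5c.png',cv2.resize(cv2.imread('pics/s5.png')[60:260,200:400],None,fx=3,fy=3))
s=snap('scene','c5.png'); cv2.imwrite('pics/c5c.png',cv2.resize(cv2.imread('pics/c5.png')[90:310,160:400],None,fx=2.7,fy=2.7))
rows([((.4904,.195,.072),down(.045))],0)
E
```

```text
11.5 [0.47800812 0.2770536  0.06441539] [3.13612164 0.00765568 0.04320064] 0.0004146468739432646 [ 0.24337203 -0.31893777  0.41129827]
[0.0, 4.2, 41.4, -3.2, 0.002, 0.003, -0.001] ,
[0.0, 4.1, 41.4, -3.3, 0.002, 0.003, -0.001] ,
2 rows end [0.4904 0.1951 0.072 ] [ 3.141 -0.     0.045]
```

View pics/s5c.png

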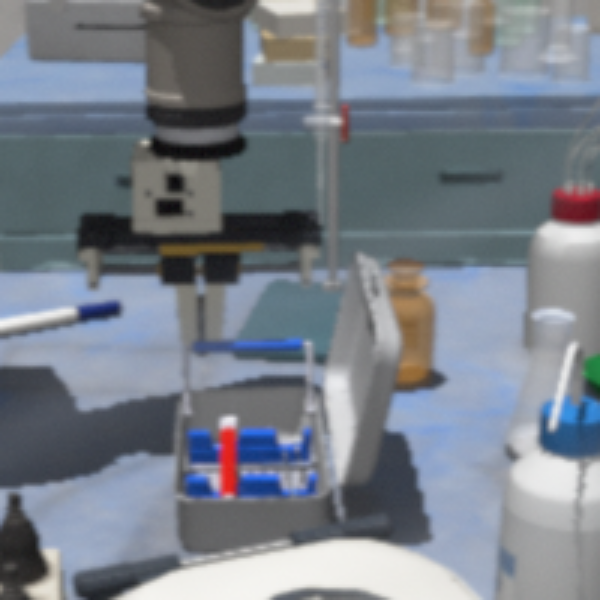

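View pics/c5c.png

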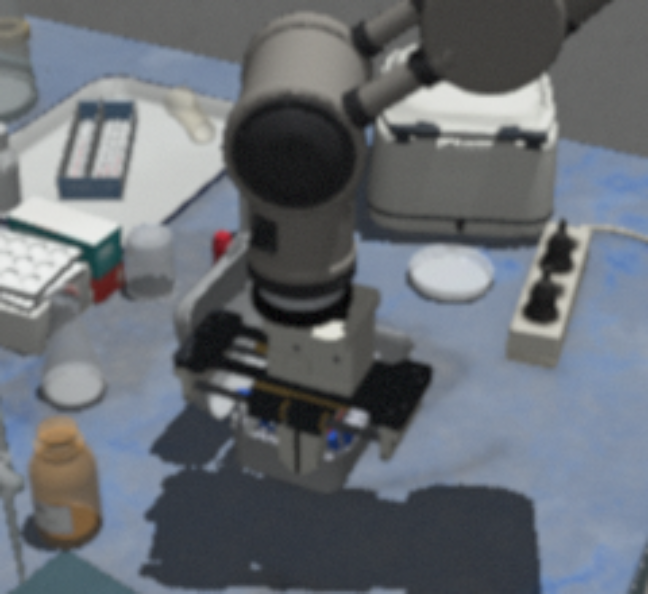

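>>> move_arm([
  [0,4,18,-5,0.004,0.006,0],
  [0,4,20,0,0,0,0],
  [0,3,20,0,0,0,0],
  [0,2,18,0,0,0,0],
  [0,0,10,0,0,0,0],
  [0,0,0,0,0,0,0],
])

```text
time: 12.35
tool_pos: [0.4991, 0.1864, 0.0767]
tool_rot: [-3.139, -0.011, 0.042]
contact_force: [-0.5, -0.2, -0.4]
opening: 0.0002
```

```bash
python3 - <<'E'
from plan import *
o=robot.observe();print(o['time'],o['tool_pos'],o['tool_rot'],o['opening'],o['contact_force'])
s=snap('side','s6.png'); cv2.imwrite('pics/s6c.png',cv2.resize(cv2.imread('pics/s6.png')[60:260,200:400],None,fx=3,fy=3))
E
```

```text
12.35 [0.49914234 0.18639504 0.07670589] [-3.13929793 -0.01081057  0.04225235] 0.0002265244501956988 [-0.52938572 -0.22881557 -0.37310437]
```

View pics/s6c.png

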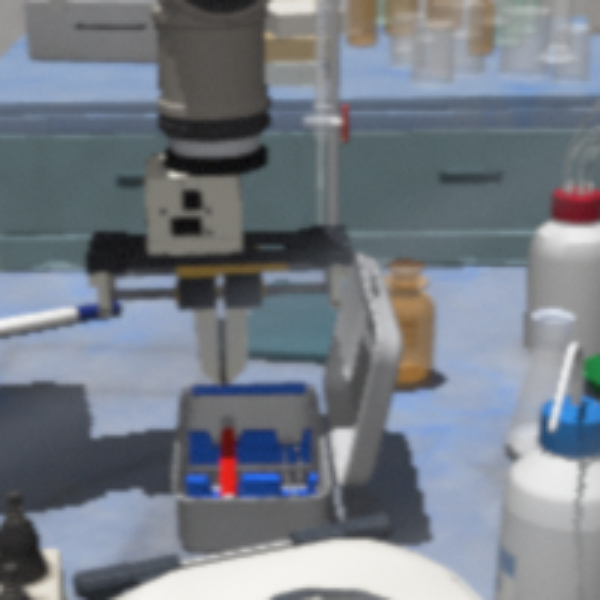

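>>> move_arm([
  [0,-3,0,-14,-0.002,-0.008,0],
  [0,-4,14,0,0,0,0],
  [0,0,0,12,0,0,0],
  [0,0,0,15,0,0,0],
  [0,0,0,12,0,0,0],
  [0,0,0,8,0,0,0],
])

```text
time: 13.15
tool_pos: [0.4917, 0.172, 0.0398]
tool_rot: [3.141, -0.002, 0.044]
contact_force: [-1.6, -0.8, 18.3]
opening: -0.0
```

>>> move_arm([
  [0,0,0,-10,0,0,0],
  [0,0,0,-30,0,0,0],
  [0,0,8,-40,0,0,0],
  [0,0,8,-40,0,0,0],
  [0,0,0,0,0,0,0],
])

```text
time: 13.78
tool_pos: [0.4917, 0.1563, 0.1629]
tool_rot: [3.141, 0.0, 0.045]
contact_force: [-0.4, 0.7, -0.3]
opening: 0.0006
```

```bash
python3 - <<'E'
from plan import *
from fit import overlay
c=snap('wrist','w7.png'); o=robot.observe();print(o['time'],o['tool_pos'],o['tool_rot'],o['opening'],o['contact_force'])
overlay(c,cv2.cvtColor(c['img'],4),(.5175,.149,.045),(140,0,540,300),1.9,'ov10.png',bar=.0,lid=1.8)
s=snap('side','s7.png'); overlay(s,cv2.cvtColor(s['img'],4),(.5175,.152,.045),(200,60,400,260),3,'s7c.png',bar=0,lid=1.8)
E
```

```text
13.825 [0.49053206 0.15633236 0.16115201] [3.14118828 0.00366403 0.04544469] 0.000661182423553939 [-0.58065177  0.43705952 -0.53809927]
```

View pics/ov10.png

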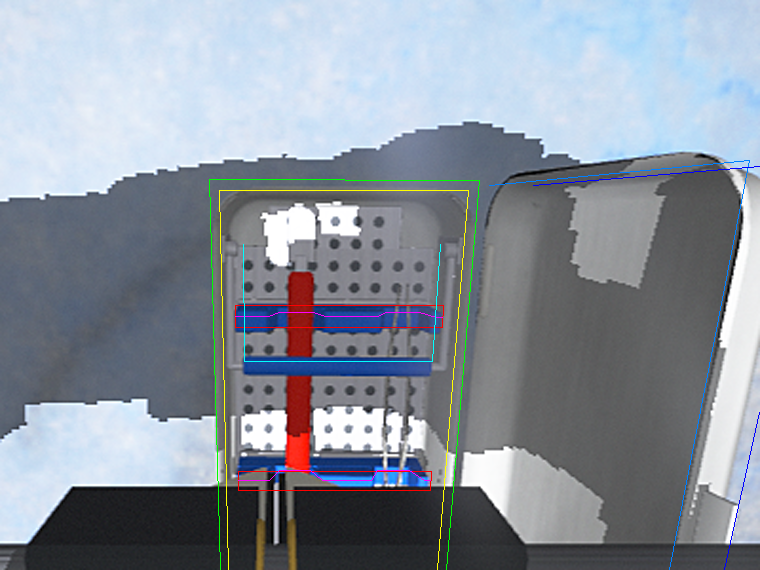

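View pics/s7c.png

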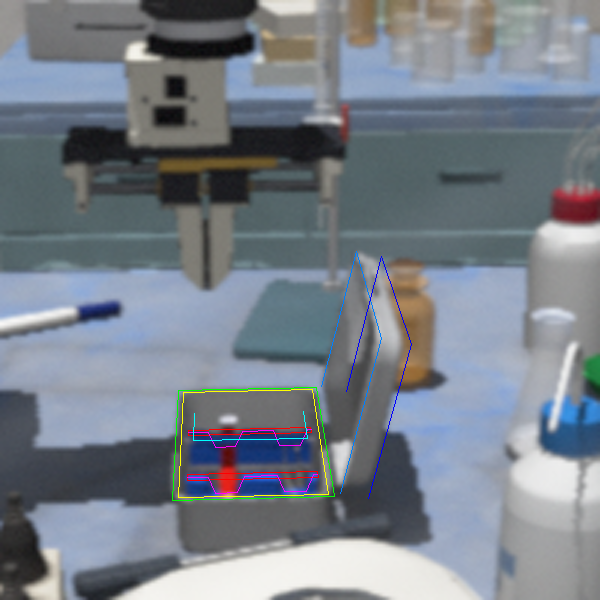

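```bash
python3 - <<'E'
from plan import *
p1=None
c=robot.read_camera('side');s=robot.read_camera('scene')
A=lambda u,v:(u/3+200,v/3+60)
def tri(a,b):
    o1,d1=ray(*a);o2,d2=ray(*b)
    k=np.linalg.lstsq(np.c_[d1,-d2],o2-o1,rcond=None)[0]; x,y=o1+k[0]*d1,o2+k[1]*d2; return np.round((x+y)/2,3),round(np.linalg.norm(x-y),4)
C=lambda u,v:(u/2.7+160,v/2.7+90)
W=lambda u,v:(u/3.3+130,v/3.3+130)
print('bottle cap top',tri((c,*A(575,405)),(s,*W(430,2))))
print('beaker base',onz(s,*C(72,385),0),onz(s,*C(150,280),0), 'side flask',onz(c,*A(530,450),0))
print('redcap',onz(s,*C(222,245),0))
cv2.imwrite('pics/w1d.png',cv2.resize(cv2.imread('pics/w1.png')[0:260,330:],None,fx=2.6,fy=2.3))
E
```

```text
bottle cap top (array([ 0.706, -0.091,  0.171]), np.float64(0.009))
beaker base [0.75589122 0.21470439 0.        ] [0.78641873 0.02916378 0.        ] side flask [0.74121077 0.22671671 0.        ]
redcap [ 0.75278524 -0.06700916  0.        ]
```

View pics/w1d.png

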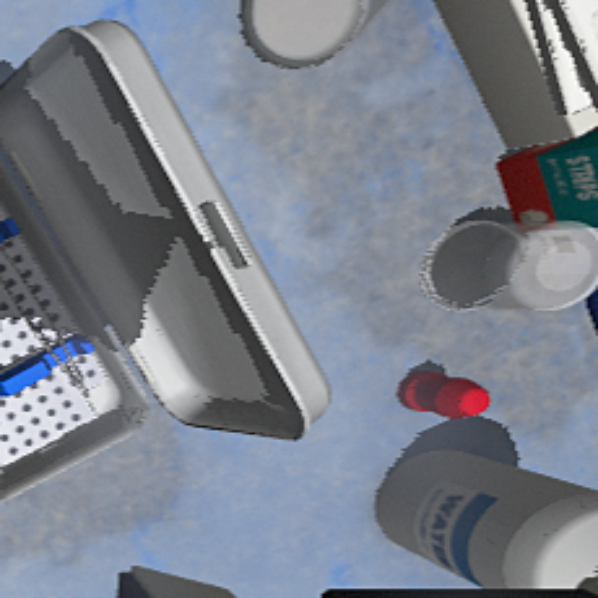

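```bash
python3 - <<'E'
from plan import *
rows([((.505,.156,.21),down(.045)),((.66,.154,.21),down(.045)),((.66,.154,.13),down(.045))],0)
E
```

```text
[0.0, 15.4, 1.1, -51.6, 0.001, 0.009, 0.001] ,
[0.0, 51.6, 3.0, 0.0, 0.0, 0.0, 0.0] ,
[0.0, 51.6, 3.0, 0.0, 0.0, 0.0, 0.0] ,
[0.0, 51.6, 3.0, 0.0, 0.0, 0.0, 0.0] ,
[0.0, 0.0, -0.1, 40.0, 0.0, 0.0, 0.0] ,
[0.0, 0.0, -0.1, 40.0, 0.0, 0.0, 0.0] ,
6 rows end [0.66   0.1541 0.13  ] [3.141 0.    0.045]
```

>>> move_arm([
  [0,8,1,-54,0,0.006,0],
  [0,54,3,0,0,0,0],
  [0,54,3,0,0,0,0],
  [0,54,3,0,0,0,0],
  [0,5,0,0,0,0,0],
  [0,0,0,0,0,0,0],
])

```text
time: 14.72
tool_pos: [0.6654, 0.1557, 0.2023]
tool_rot: [3.14, 0.02, 0.048]
contact_force: [-1.1, 0.4, 0.6]
opening: 0.0002
```

```bash
python3 - <<'E'
from plan import *
o=robot.observe();print(o['time'],o['tool_pos'],o['tool_rot'],o['contact_force'])
s=snap('side','s8.png'); cv2.imwrite('pics/s8c.png',cv2.resize(cv2.imread('pics/s8.png')[60:260,200:400],None,fx=3,fy=3))
E
```

```text
14.725 [0.66539872 0.15567384 0.20231134] [3.139567   0.01975927 0.04806127] [-1.13442718  0.43388491  0.58670162]
```

View pics/s8c.png

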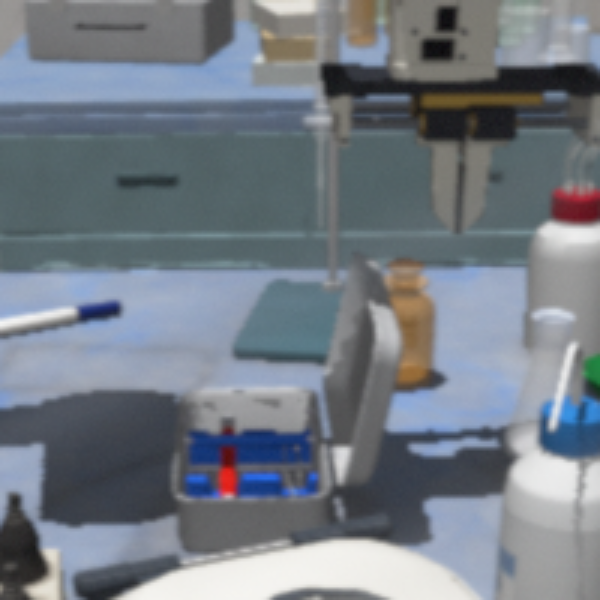

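>>> move_arm([
  [0,0,0,36,0,-0.01,0],
  [0,0,0,36,0,0,0],
  [0,0,0,0,0,0,0],
  [0,-18,0,0,0,0,0],
  [0,-18,0,0,0,0,0],
  [0,-18,0,0,0,0,0],
  [0,-18,0,0,0,0,0],
  [0,-18,0,0,0,0,0],
])

```text
time: 15.78
tool_pos: [0.5705, 0.1531, 0.1451]
tool_rot: [3.141, 0.012, 0.051]
contact_force: [0.7, 0.2, -0.9]
opening: 0.0005
```

```bash
python3 - <<'E'
from plan import *
o=robot.observe();print(o['time'],o['tool_pos'],o['tool_rot'],o['contact_force'])
s=snap('side','s9.png'); cv2.imwrite('pics/s9c.png',cv2.resize(cv2.imread('pics/s9.png')[60:260,200:400],None,fx=3,fy=3))
E
```

```text
15.775 [0.57049817 0.15308337 0.14506757] [3.1409721  0.01224378 0.05110484] [ 0.69465259  0.16801116 -0.85205236]
```

View pics/s9c.png

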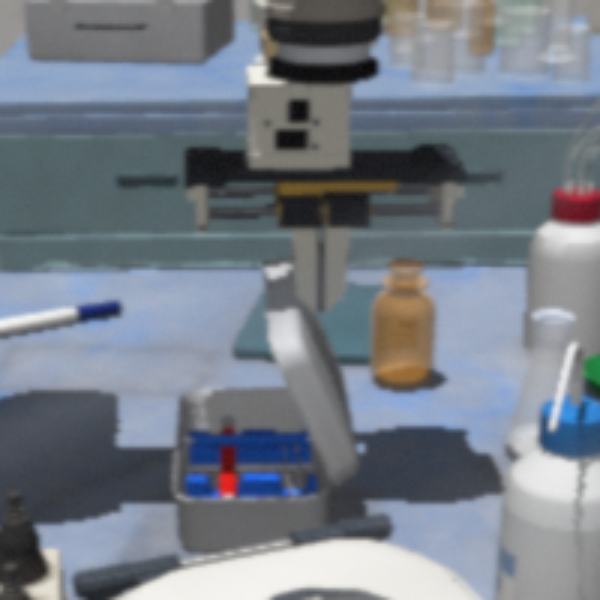

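>>> move_arm([
  [0,-18,0,2,0,-0.01,0],
  [0,-18,0,2,0,0,0],
  [0,-18,0,2,0,0,0],
  [0,-15,0,2,0,0,0],
  [0,0,0,-10,0,0,0],
  [0,0,0,0,0,0,0],
  [0,0,0,0,0,0,0],
])

```text
time: 16.7
tool_pos: [0.5027, 0.1511, 0.1613]
tool_rot: [-3.14, 0.004, 0.053]
contact_force: [-0.3, 0.4, -0.3]
opening: 0.0006
```

```bash
python3 - <<'E'
from plan import *
o=robot.observe();print(o['time'],o['tool_pos'],o['tool_rot'],o['contact_force'])
s=snap('side','s10.png'); cv2.imwrite('pics/s10c.png',cv2.resize(cv2.imread('pics/s10.png')[60:260,200:400],None,fx=3,fy=3))
E
```

```text
16.7 [0.50268256 0.15107306 0.16130793] [-3.14032524  0.00408445  0.05313304] [-0.29031351  0.41557804 -0.3384928 ]
```

View pics/s10c.png

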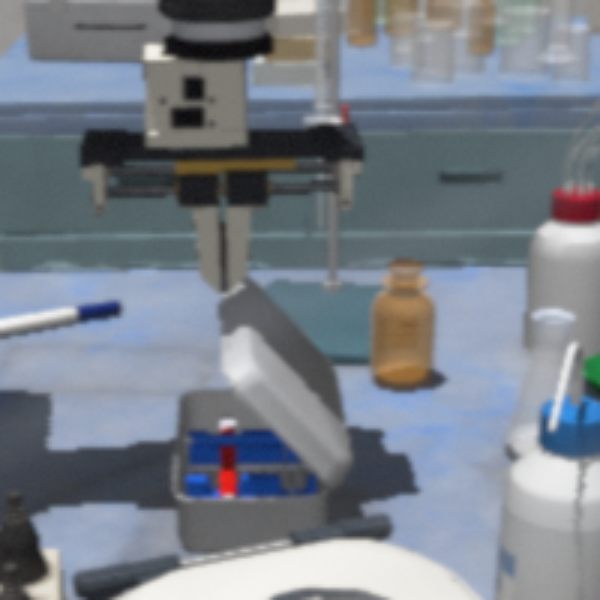

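>>> move_arm([
  [0,-5,0,10,0,0,0],
  [0,0,0,12,0,0,0],
  [0,0,0,12,0,0,0],
  [0,0,0,12,0,0,0],
  [0,0,0,12,0,0,0],
])

```text
time: 17.38
tool_pos: [0.4665, 0.1496, 0.102]
tool_rot: [3.14, 0.07, 0.055]
contact_force: [-27.0, -1.4, 19.7]
opening: 0.0003
```

>>> move_arm([
  [0,0,0,-25,0,-0.03,0],
  [0,0,0,-20,0,-0.03,0],
  [0,0,0,0,0,0,0],
])

```text
time: 17.75
tool_pos: [0.4661, 0.1497, 0.144]
tool_rot: [3.139, 0.141, 0.055]
contact_force: [-0.1, 0.6, -0.3]
opening: 0.0005
```

```bash
python3 - <<'E'
from plan import *
o=robot.observe();print(o['time'],o['tool_pos'],o['tool_rot'],o['contact_force'])
s=snap('side','s11.png'); cv2.imwrite('pics/s11c.png',cv2.resize(cv2.imread('pics/s11.png')[60:260,200:400],None,fx=3,fy=3))
E
```

```text
17.75 [0.46607446 0.14971945 0.14395893] [3.13935517 0.141251   0.05533547] [-0.08693627  0.62104291 -0.32345517]
```

View pics/s11c.png

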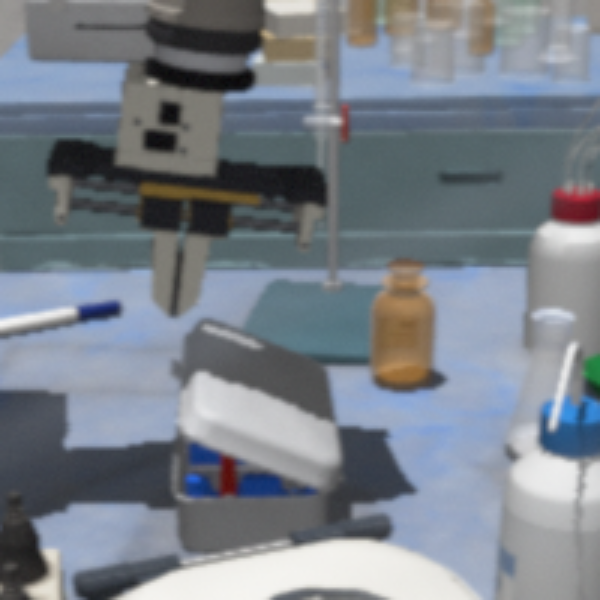

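```bash
python3 - <<'E'
from plan import *
rows([((.505,.151,.15),down(.05)),((.505,.151,.09),down(.05))],0)
E
```

```text
[0.0, 38.4, 0.9, -12.5, 0.003, 0.143, 0.006] ,
[0.0, 0.0, 0.0, 30.0, 0.0, 0.0, 0.0] ,
[0.0, 0.0, 0.0, 30.0, 0.0, 0.0, 0.0] ,
3 rows end [0.505  0.151  0.0901] [-3.141  0.     0.05 ]
```

>>> move_arm([
  [0,20,0,-8,0,0.075,0],
  [0,20,0,-4,0,0.07,0],
  [0,0,0,0,0,0,0],
  [0,0,0,25,0,0,0],
  [0,0,0,15,0,0,0],
  [0,0,0,10,0,0,0],
  [0,0,0,8,0,0,0],
  [0,0,0,8,0,0,0],
])

```text
time: 18.8
tool_pos: [0.5027, 0.1512, 0.0762]
tool_rot: [3.138, 0.006, 0.056]
contact_force: [0.3, 0.9, 0.1]
opening: 0.0001
```

>>> move_arm([
  [0,0,0,6,0,0,0],
  [0,0,0,5,0,0,0],
  [0,0,0,4,0,0,0],
  [0,0,0,3,0,0,0],
])

```text
time: 19.3
tool_pos: [0.5029, 0.1512, 0.0662]
tool_rot: [3.138, 0.002, 0.056]
contact_force: [-10.3, -3.4, 27.7]
opening: 0.0002
```

>>> move_arm([
  [0,0,0,0,0,0,0],
  [0,0,0,-15,0,0,0],
  [0,0,0,-40,0,0,0],
  [0,-20,0,-50,0,0,0],
  [0,-20,0,-50,0,0,0],
  [0,0,0,0,0,0,0],
])

```text
time: 20.05
tool_pos: [0.4633, 0.1496, 0.23]
tool_rot: [3.139, -0.003, 0.056]
contact_force: [0.3, 0.2, -0.7]
opening: 0.0005
```

```bash
python3 - <<'E'
from plan import *
from fit import overlay
c=snap('wrist','w12.png'); o=robot.observe();print(o['time'],o['tool_pos'],o['contact_force'])
s=snap('side','s12.png'); overlay(s,cv2.cvtColor(s['img'],4),(.5175,.152,.045),(200,60,400,260),3,'s12c.png',bar=0,lid=0)
E
```

```text
20.1 [0.46281895 0.14943265 0.22786453] [ 0.05503189 -0.13581263 -0.00381082]
```

View pics/s12c.png

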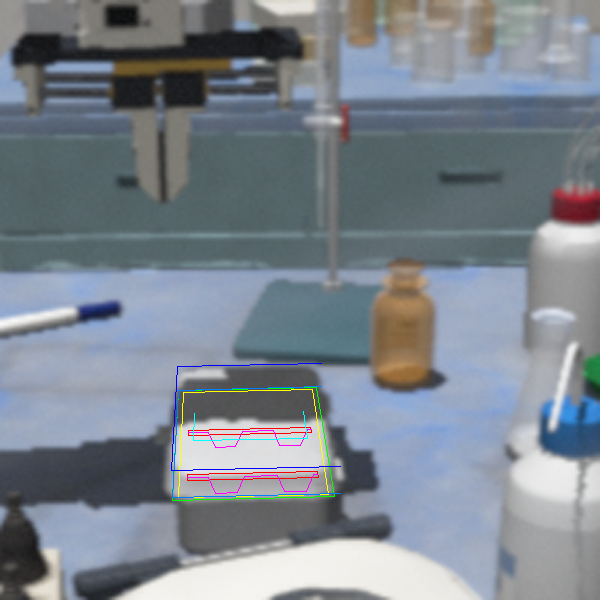

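View pics/w12.png

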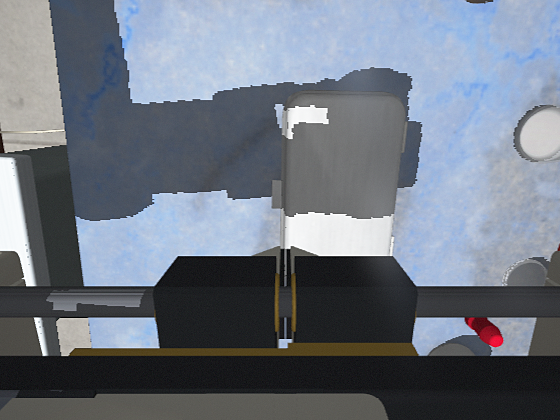

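```bash
python3 -c "
from cell import robot
print(robot.hand_in())"
```

```text
the job is handed in; nothing more can be done
None
```

The box is packed and handed in at about 20 s of the 72 s limit. The spatula is in the free notches, the hold-down bar is down and the lid is shut. The hand-in gives no verdict, so this rests on my own checks:

- **Spatula:** after release, the wrist camera put its centre about 0.6 mm off across the notch and 0.6 mm along it. It lay level and aligned with the box.
- **Hold-down bar:** I pressed the crossbar down until the fingertips stopped at 39.8 mm with 18 N. The nominal height of its top is 40.5 mm. The picture afterwards showed it lying flat, with the spatula and tweezers still in their notches.
- **Lid:** I pushed it over from behind and pressed it to 66.2 mm with 28 N, where shut is 66.5 mm. The last side and wrist pictures show no gap.
- **Bystanders and arm:** the amber bottle looked unmoved in the side view, and I never went near the dish. The arm ended clear above the box and touched nothing.

Three things did not go cleanly or did not agree:

- The fingers pressed the bench with 38 N when I picked up the spatula.
- The first press on the lid slipped off its front edge with about 33 N, so I lifted and pressed again.
- The side and scene cameras placed the box roughly 5 mm further along y than the wrist camera. I used a value near the wrist camera's, and it fitted when the spatula went in.

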